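# Check a vial crimper's lever stop

## Robot

A 6-joint arm with a two-finger parallel gripper is mounted at the origin on the work surface. World frame = base frame: x ahead of the robot, y to its left, z up, the work surface at z = 0. Lengths are in m, angles in rad, forces in N, time in s.
With the tool pointing down it reaches from about 0.4 to 0.825 m from the base axis. Payload 7 kg.
Tool frame: the origin (TCP) lies midway between the tips of the shut fingers; the grasp point (between the pads) lies 19 mm behind it; z points along the fingers, y is the line along which they close (so a half turn about z gives the same grasp; the last joint's range is limited). The gripper opens to 88 mm and grips with 3 to 60 N. Pads are 19 mm wide; open, the fingers measure 130 mm over their backs; the gripper's body (78 mm by 193 mm) begins 47 mm behind the grasp point.
Start: joints at [-1.051, 0.359, 0.012, 0, -1.224, -0.288], TCP at [0.155, -0.657, 0.227] pointing down, gripper open.
Joint ranges: [-3.07, 3.07], [-1.43, 2.12], [-1.02, 1.25], [-3.03, 1.67], [-3.05, -0], [-3.03, 3.03]. Speed limits (rad/s): [2.39, 2.39, 3.01, 3.14, 3.14, 3.14].

## Interface

Orientations are given as [roll, pitch, yaw] about the fixed x, y, z axes, in that order (R = Rz(yaw) Ry(pitch) Rx(roll)).
In Python, from station import arm gives the robot as it stands. The module is installed in compiled form; this text tells all that it offers.
- The arm moves only by the tool carry_out, never from a script. Its argument "commands" is a list of rows, each a list of 4 numbers: the shift along the world's x, y, z in units of 50 mm (1.0 is 50 mm), then the turn about the world's z in units of 6 degrees (1.0 is 6 degrees). A call has exactly 10 rows; each row is the pose to reach, as a shift and turn from the pose commanded when the call began; what a row does not reach only later rows make up. A row lasts 1/8 s, in which the tool goes at most 62.5 mm and 10.7 degrees, less where a joint would pass 70% of its speed; a pose out of reach is approached as far as the arm can. A call with a gripper value outside its range is refused whole. "claw" is the closure, from 0 (fully open) to 1 (shut), set as the call begins (left out, the last holds). The fingers move at their own pace and stop on an object; "force" is the grip in N (left out, the last holds). Time passes only in rows, so rows that repeat a pose let the fingers close, or fill a call up. It gives the time, the measured TCP pose, the force, the opening and the grip force at its end, in the units of the state.
- arm.get_state(): the state, without advancing time (a new reading comes with each control period).
- arm.grab_frame(name): name is "scene" or "top"; returns a dict with "pixels" (400x640x3 uint8, red, green, blue), "fx", "fy", "cx", "cy" (pixels), "eye" and "orientation" of the camera in the world. Camera axes: x right, y down, z forward; pixel columns grow to the right and rows downward; lengths in m; the calibration is good to about 2 mm. A picture is of the moment at which its call begins. There is no depth.
- arm.job_done(): hands the job in; it is judged then, once.
Trained networks look in a picture, given as the dict that the camera call returned (one of the last four; its "shot" number tells which), for a name from the list of things; names that differ only in an ending like _2 or _b are one class to them, and where a whole thing is asked for, a point or a joint stands for the part that bears it (a point fixed in the world has none). Each returns a list of dicts, best first, with "conf" (0 to 1); they miss things now and then, are a little off and sometimes report something else, mostly with a low value. They report only what shows in the picture. A call takes as long as a camera call.
- arm.regions_of(picture, query): "pixels" (400x640 bool, what is visible of it) and "uv" ([column, row] in pixels, amid what is visible of it).
- arm.mark_of(picture, query): "uv" ([column, row] in pixels: a listed point, or the origin of a listed thing).
The state is a dict: "t": time; "q": joint angles; "qd": joint speeds; "joint_efforts": joint torques, N m; "eef_pos": TCP position; "ee_rot": TCP orientation; "force": force on the tool from outside, world axes, zero at the start; "moment": the same for the moment, N m; "width": finger opening in m; "gripper_force": force on a finger pad.
Only numpy, scipy, OpenCV 4.12 (cv2) and the standard library are available. Lean on these libraries where they do the work, as an engineer would, in place of code of your own. Each camera call takes 0.05 s, during which the arm holds its last target. There are 200 camera calls.

## Task

On the crimper with the wide jaw head, press the lever in with the outside of your closed fingers until it comes up against its stop, short of the fixed bar, and hold it there for a second without forcing it. Then ease it back out, staying with it so that it does not snap back, and move clear. Do not grip anything, and leave the bar, the narrow-headed crimper and everything else on the bench alone.

Things in the scene. Friction and masses are not known exactly. Their poses are not given: they have to be found in the camera images.
- wide: the wide-headed vial crimper (upright steel jaw head 52 mm across) on a fixed bench stand; the two crimpers differ only in the head. Origin on the bench under the column; x points to the head (top at 147 mm). Two level handles, 115 mm up, reach along -x, roughly toward the robot: fixed bar at y = 0, moving lever on the +y side. Block over their roots: 58 x 85 mm, top at 132 mm. No part of it lies under the grips
- wide_bar (a point): end of the wide crimper's fixed bar, at x = -190 mm, y = 0 of the crimper, 115 mm up; axes as the crimper's. The bar is round, 22 mm thick with a light grey sleeve, and runs from here along +x to the block. A brass stop screw stands out of it toward the lever, near the root (x = -52 mm)
- wide_lever (a joint): angle of that lever about its upright pivot, rad: 0 at rest (splayed 0.30 rad from the bar), grows as it is pushed toward the bar, stops on the screw at 0.30, parallel to the bar with 18 mm of clear air between them. A spring returns it to 0: at the press point it takes about 3 N to start and 7 N at the stop; let go suddenly, it snaps back
- wide_press (a point): press point: on the outer side face of the wide crimper's lever, 125 mm from the pivot, 45 mm from the tip, 115 mm up. The lever is straight, 14 mm thick, 20 mm tall (105 to 125 mm up), ends 170 mm from its pivot, light grey sleeve over the last 115 mm. The point's +y is the lever's outward normal (away from the bar), its -x points along the lever to the tip; both turn with the lever. The pivot lies 7 mm inward of this face
- wide_pivot (a point): pivot of the wide crimper's lever, at x = -18 mm, y = 36 mm of the crimper, height 115 mm; it does not move
- narrow: the narrow-headed vial crimper (upright steel jaw head 20 mm across) on a fixed bench stand; the two crimpers differ only in the head. Origin on the bench under the column; x points to the head (top at 147 mm). Two level handles, 115 mm up, reach along -x, roughly toward the robot: fixed bar at y = 0, moving lever on the +y side. Block over their roots: 58 x 85 mm, top at 132 mm. No part of it lies under the grips
- narrow_bar (a point): end of the narrow crimper's fixed bar, at x = -190 mm, y = 0 of the crimper, 115 mm up; axes as the crimper's. The bar is round, 22 mm thick with a light grey sleeve, and runs from here along +x to the block. A brass stop screw stands out of it toward the lever, near the root (x = -52 mm)
- narrow_lever (a joint): angle of that lever about its upright pivot, rad: 0 at rest (splayed 0.30 rad from the bar), grows as it is pushed toward the bar, stops on the screw at 0.30, parallel to the bar with 18 mm of clear air between them. A spring returns it to 0: at the press point it takes about 3 N to start and 7 N at the stop; let go suddenly, it snaps back
- narrow_press (a point): press point: on the outer side face of the narrow crimper's lever, 125 mm from the pivot, 45 mm from the tip, 115 mm up. The lever is straight, 14 mm thick, 20 mm tall (105 to 125 mm up), ends 170 mm from its pivot, light grey sleeve over the last 115 mm. The point's +y is the lever's outward normal (away from the bar), its -x points along the lever to the tip; both turn with the lever. The pivot lies 7 mm inward of this face
- narrow_pivot (a point): pivot of the narrow crimper's lever, at x = -18 mm, y = 36 mm of the crimper, height 115 mm; it does not move
- vial_a: loose amber vial with aluminium cap, 27 mm across, 56 mm tall, origin under its centre; bystander
- vial_b: another such vial; bystander
- reagent: loose clear bottle with blue cap, 68 mm across, 140 mm tall, origin under its centre; bystander
- tipbox: loose pipette-tip box, 85 x 120 mm, 57 mm tall, origin under its centre; bystander

How it is judged:
On the way, in this order (a step that is already met when the one before it is completed fails the run):
1. the wide-headed crimper's lever is held against its stop by the fingers (0.7 s) (value of joint wide_lever above 0.28 rad and contact force between the fingers and wide_lever above 3 N), for 0.7 s.
2. the lever is back out at rest and the fingers are off it (value of joint wide_lever below 0.03 rad and contact force between the fingers and wide_lever below 0.2 N), for 0.2 s.
At the end, for the whole second after the job is handed in: after being held at its stop, the wide-headed crimper's lever is back at rest (under 0.03 rad), the narrow one's lever is at rest too, and vials, bottle and tip box stand upright within 15 mm of where they were (value of joint each of wide_lever, narrow_lever below 0.03 rad and distance of each of vial_a, vial_b, reagent, tipbox from where it was at the start of the episode below 0.015 m and angle between each of vial_a, vial_b, reagent, tipbox's own z axis and vertical below 0.15 rad); the robot touches nothing.
It fails at once if the lever snapped back (faster than 2.5 rad/s) (velocity of joint wide_lever below -2.5 rad/s).
It fails at once if the lever was gripped or forced (over 38 N of finger contact) (contact force between the fingers and wide_lever above 38 N).
It fails at once if the fixed bar was touched or used to squeeze against (contact force between the fingers and wide_c0 above 2 N).
It fails at once if the narrow-headed crimper was pressed or pushed (value of joint narrow_lever above 0.05 rad or contact force between the fingers and narrow above 5 N).
It fails at once if a bystander was moved, lifted or tipped (distance of any of vial_a, vial_b, reagent, tipbox from where it was at the start of the episode above 0.015 m or angle between any of vial_a, vial_b, reagent, tipbox's own z axis and vertical above 0.3 rad).
It also fails if it takes over 40 s, if anything falls off the work surface, if the arm or the gripper's body presses on something with over 40 N, if the wrist force passes 120 N, or if a joint passes its speed limit or range.

## Working session

There is one attempt and no reset: what is moved stays moved. The work goes in short steps, Python scripts to look and compute and a tool call to move; the robot and the scene stay as the last step left them, time stands still between calls to the robot, and variables do not carry over. Pictures are saved under pics/ and viewed, at most 10 in all, crops included, and the job is handed in when it is done.

Besides the shell and the picture viewer there is one more tool, called after "Call:" by a JSON object that holds its "fn" and its "kwargs". carry_out: Moves the arm, as the interface text tells. Its arguments: {"type":"object","properties":{"commands":{"type":"array","items":{"type":"array","items":{"type":"number"}}},"claw":{"type":"number"},"force":{"type":"number"}},"required":["commands"]}

```bash
mkdir -p pics
cat > h.py <<'E'
from station import arm
import numpy as np, cv2
from scipy.spatial.transform import Rotation as Rn
def Rm(o):
    o=np.array(o,float)
    if o.shape==(3,3): return o
    return Rn.from_euler('xyz',o).as_matrix() if o.size==3 else Rn.from_quat(o).as_matrix()
def at_z(p,uv,z):
    d=Rm(p['orientation'])@np.array([(uv[0]-p['cx'])/p['fx'],(uv[1]-p['cy'])/p['fy'],1])
    e=np.array(p['eye']); return e+d*(z-e[2])/d[2]
def proj(p,X):
    c=Rm(p['orientation']).T@(np.array(X)-p['eye']); return [p['fx']*c[0]/c[2]+p['cx'],p['fy']*c[1]/c[2]+p['cy']]
E
python3 - <<'E'
from h import *
for n in ['top','scene']:
    p=arm.grab_frame(n); cv2.imwrite(f'pics/{n}0.png',p['pixels'][:,:,::-1])
    print(n,p['eye'],p['orientation'],p['fx'])
    for q,z in [('wide',0),('wide_bar',.115),('wide_press',.115),('wide_pivot',.115),('narrow',0),('narrow_bar',.115),('narrow_press',.115),('narrow_pivot',.115),('vial_a',0),('reagent',0),('tipbox',0)]:
        for m in arm.mark_of(p,q)[:3]: print(q,round(m['conf'],2),np.round(m['uv'],1),np.round(at_z(p,m['uv'],z)[:2],4))
s=arm.get_state(); print(s['t'],s['eef_pos'],s['ee_rot'],s['width'],s['force'])
E
```

```text
top [4.40074102e-01 1.03928223e-04 1.29153295e+00] [-3.03668648  0.0101563  -1.56744675] 448.4007668862407
wide 0.85 [406.4 187.1] [ 0.6066 -0.2616]
wide_bar 0.93 [426.3 254.7] [ 0.4149 -0.2865]
wide_press 0.91 [389.4 237.1] [ 0.4601 -0.1915]
narrow 0.8 [254.5 173.1] [0.6468 0.1798]
narrow 0.52 [323.3 131.4] [ 0.7712 -0.0208]
narrow_bar 0.87 [250.3 241.3] [0.448  0.1718]
narrow_bar 0.43 [402.3 191.8] [ 0.5792 -0.2272]
narrow_bar 0.24 [423.  253.3] [ 0.4185 -0.278 ]
narrow_press 0.57 [221.5 218.7] [0.5069 0.2487]
narrow_pivot 0.88 [237.4 175.1] [0.6229 0.2092]
vial_a 0.55 [316.6 174.4] [ 0.6433 -0.0013]
vial_a 0.48 [314.3 212. ] [0.5336 0.0051]
reagent 0.78 [326. 131.] [ 0.7724 -0.0287]
reagent 0.62 [315.9 175.9] [0.6389 0.0007]
tipbox 0.81 [338.2 248.1] [ 0.4303 -0.0636]
scene [1.37967729 0.39715683 0.73433691] [-2.18233651  0.02084651  1.98067525] 435.49085370262867
wide 0.88 [227.8 211.2] [ 0.6027 -0.2496]
wide_bar 0.8 [246.2 145.9] [ 0.4333 -0.2779]
wide_press 0.57 [266.8 152.6] [ 0.446  -0.2009]
wide_pivot 0.84 [235.1 175.4] [ 0.5839 -0.219 ]
narrow 0.56 [368.2 260.8] [0.6425 0.177 ]
narrow_bar 0.69 [387.5 181.5] [0.4634 0.1639]
narrow_bar 0.42 [236.3 175.6] [ 0.5836 -0.2155]
narrow_press 0.55 [417.  196.2] [0.4995 0.2492]
narrow_pivot 0.55 [388.4 224.1] [0.6293 0.2156]
vial_a 0.48 [307.2 243.7] [0.6421 0.0149]
vial_a 0.46 [320.8 219.9] [0.5409 0.0078]
reagent 0.87 [273.1 276.3] [ 0.7745 -0.0102]
reagent 0.53 [417.  196.7] [0.3385 0.2223]
reagent 0.44 [316.7 194. ] [ 0.4337 -0.0526]
tipbox 0.87 [314.6 194.6] [ 0.4388 -0.057 ]
1.2 [ 0.15499448 -0.6569253   0.22656966] [ 3.14157551e+00 -1.09548088e-05 -2.90986833e+00] 0.08746059919189085 [ 0.35767887  0.37893152 -0.59717897]
```

Run:
```python
import cv2
a=cv2.imread('pics/top0.png');a=a[120:320,180:470];cv2.imwrite('pics/topc.png',cv2.resize(a,None,fx=2.7,fy=2.7,interpolation=cv2.INTER_CUBIC))
```

```text
(no output)
```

View pics/topc.png

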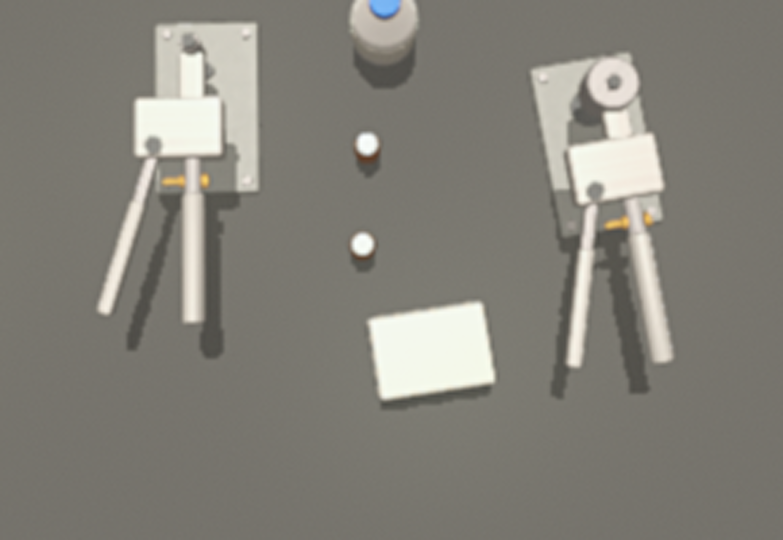

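View pics/scene0.png

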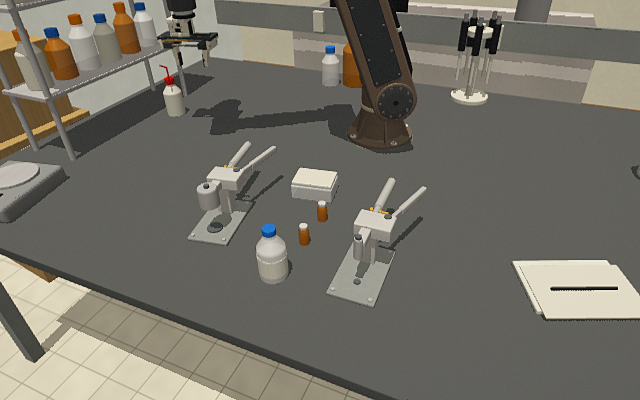

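```bash
cat >> h.py <<'E'
def model(P):
    x,y,a=P
    T=lambda u,v,z:[x+np.cos(a)*u-np.sin(a)*v,y+np.sin(a)*u+np.cos(a)*v,z]
    def L(s,o,z,th=0): # along lever from pivot, outward offset
        b=.30-th; return T(-.018-s*np.cos(b)+o*np.sin(b),.036+s*np.sin(b)+o*np.cos(b),z)
    return T,L
E
cat > fit.py <<'E'
from h import *
from scipy.optimize import least_squares
p=arm.grab_frame('top'); s=arm.grab_frame('scene')
obs=[]
names=['wide','wide_bar','wide_press','wide_pivot']
for c in (p,s):
    for n in names:
        m=arm.mark_of(c,n)
        if m and m[0]['conf']>.5: obs.append((c,n,m[0]['uv'],.4 if c is s else 1))
C=lambda u,v:[180+u/2.7,120+v/2.7]
obs+=[(p,'pm',C(596,190),2),(p,'tip',C(574,366),1.5),(p,'be',C(663,361),1.5)]
def pts(P):
    T,L=model(P)
    return dict(wide=T(0,0,0),wide_bar=T(-.19,0,.115),wide_press=L(.125,.007,.115),wide_pivot=T(-.018,.036,.115),pm=T(-.018,.036,.134),tip=L(.170,0,.12),be=T(-.19,0,.120))
def f(P):
    q=pts(P); return np.concatenate([w*(np.array(proj(c,q[n]))-uv) for c,n,uv,w in obs])
r=least_squares(f,[.606,-.262,.129],loss='soft_l1'); P=r.x
print('pose',np.round(P,4)); q=pts(P)
for c,n,uv,w in obs: print(n,np.round(np.array(proj(c,q[n]))-uv,1))
np.save('P.npy',P); T,L=model(P)
im=p['pixels'][:,:,::-1].copy(); im=cv2.resize(im[160:280,360:460],None,fx=6,fy=6,interpolation=cv2.INTER_CUBIC)
def line(A,B,col):
    a,b=[tuple(int(v) for v in (np.array(proj(p,X))-[360,160]+.5)*6) for X in (A,B)]; cv2.line(im,a,b,col,1,cv2.LINE_AA)
for o in(-.007,.007): line(L(0.03,o,.125),L(.17,o,.125),(0,0,255))
line(L(.17,-.007,.125),L(.17,.007,.125),(0,0,255))
for o in(-.011,.011): line(T(-.05,o,.115),T(-.19,o,.115),(255,0,0))
line(L(0,-.007,.133),L(0,.007,.133),(0,200,0))
cv2.imwrite('pics/ov.png',im)
for th in(0,.15,.3): print(th,'press',np.round(L(.125,.007,.115,th),4),'normal yaw',round(P[2]+np.pi/2-(.3-th),3))
E
python3 fit.py
```

```text
pose [ 0.6046 -0.2527  0.1669]
wide [-4.7  0. ]
wide_bar [-0.8 -0. ]
wide_press [ 2.6 -0.5]
wide_pivot [-1.7  0.4]
wide [-1.4 -2.4]
wide_bar [ 3.1 -0.9]
wide_press [-0.9 -0.2]
wide_pivot [-2.4 -1.5]
pm [ 0.2 -0.1]
tip [-0.2  0. ]
be [0.3 0.1]
0 press [ 0.458  -0.1967  0.115 ] normal yaw 1.438
0.15 press [ 0.4558 -0.2153  0.115 ] normal yaw 1.588
0.3 press [ 0.4565 -0.2341  0.115 ] normal yaw 1.738
```

View pics/ov.png

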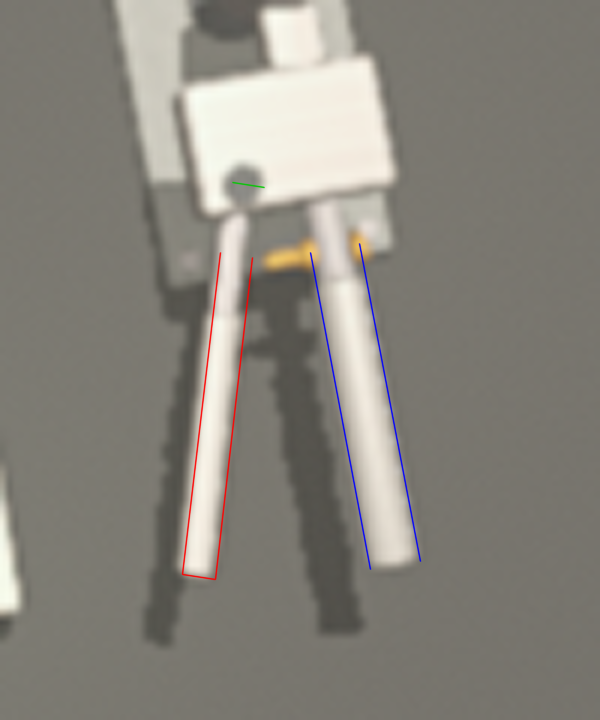

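Call:
{"fn": "carry_out", "kwargs": {"commands": [[0.1,0.2,0,-0.1],[0.4,0.6,0,-0.3],[0.8,1.3,0,-0.6],[1.3,2.1,0,-1],[1.8,3,0,-1.4],[2.3,3.9,0,-1.8],[2.8,4.7,0,-2.2],[3.3,5.4,0,-2.6],[3.6,6,0,-2.8],[3.7,6.2,0,-2.9]], "claw": 1, "force": 20}}

```text
t: 2.95
eef_pos: [0.3406, -0.3452, 0.2269]
ee_rot: [-3.141, 0.001, 3.071]
force: [-0.0, -0.5, 0.1]
width: 0.0004
gripper_force: 0.0
```

Call:
{"fn": "carry_out", "kwargs": {"commands": [[0.1,0.2,0,-0.1],[0.4,0.6,0,-0.2],[0.8,1.3,0,-0.4],[1.3,2.1,0,-0.5],[1.8,2.9,0,-0.6],[2.2,3.5,0,-0.6],[2.4,3.9,0,-0.6],[2.5,4.0,0,-0.6],[2.5,4.0,0,-0.6],[2.5,4.0,0,-0.6]]}}

```text
t: 4.2
eef_pos: [0.4646, -0.1477, 0.2265]
ee_rot: [-3.141, -0.0, 3.006]
force: [-0.6, 0.7, -0.2]
width: 0.0003
gripper_force: 0.0
```

Call:
{"fn": "carry_out", "kwargs": {"commands": [[0,0,-0.2,0],[0,0,-0.6,0],[0,0,-1.1,0],[0,0,-1.6,0],[0,0,-2.0,0],[0,0,-2.3,0],[0,0,-2.5,0],[0,0,-2.6,0],[0,0,-2.6,0],[0,0,-2.6,0]]}}

```text
t: 5.45
eef_pos: [0.4655, -0.1469, 0.0971]
ee_rot: [3.141, 0.001, 3.007]
force: [0.8, 0.2, 0.0]
width: 0.0002
gripper_force: 0.0
```

Run:
```python
from h import *
p=arm.grab_frame('scene');cv2.imwrite('pics/s1.png',cv2.resize(p['pixels'][100:260,170:370,::-1],None,fx=3.5,fy=3.5,interpolation=cv2.INTER_CUBIC))
T,L=model(np.load('P.npy')); s=arm.get_state(); print(s['eef_pos'],s['force'])
for th in(0,.05,.1,.15,.2,.25,.3,.32):
    print(th,np.round((np.array(L(.125,.028,.097,th))-s['eef_pos'])[:2]/.05,2),'turn',round(np.degrees(th)/6,2))
```

```text
[ 0.46545583 -0.14689806  0.09709549] [-0.58625919  0.02087653  0.22404302]
0 [-0.09 -0.58] turn 0.0
0.05 [-0.14 -0.7 ] turn 0.48
0.1 [-0.17 -0.82] turn 0.95
0.15 [-0.2  -0.95] turn 1.43
0.2 [-0.22 -1.07] turn 1.91
0.25 [-0.24 -1.2 ] turn 2.39
0.3 [-0.25 -1.33] turn 2.86
0.32 [-0.25 -1.38] turn 3.06
```

View pics/s1.png

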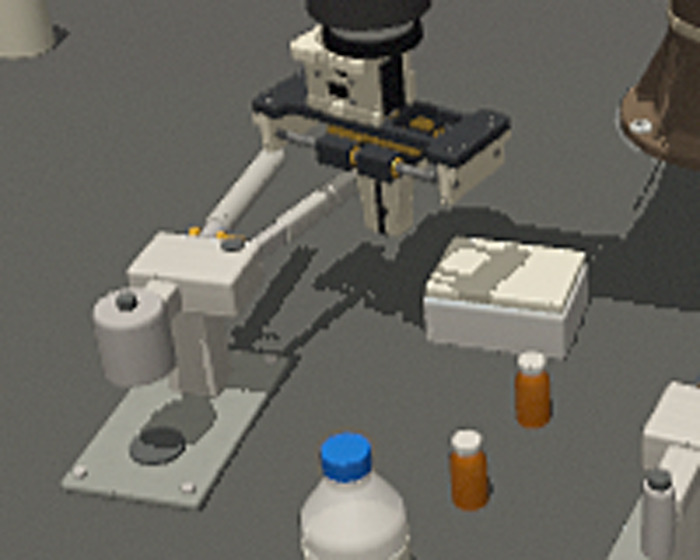

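Call:
{"fn": "carry_out", "kwargs": {"commands": [[0,-0.1,0,0],[0,-0.2,0,0],[-0.1,-0.3,0,0],[-0.1,-0.4,0,0],[-0.1,-0.46,0,0],[-0.1,-0.5,0,0.1],[-0.1,-0.54,0,0.2],[-0.1,-0.58,0,0.2],[-0.1,-0.62,0,0.2],[-0.1,-0.65,0,0.2]]}}

```text
t: 6.75
eef_pos: [0.4596, -0.1792, 0.0964]
ee_rot: [3.141, -0.001, 3.028]
force: [-2.3, 3.6, 1.3]
width: 0.0005
gripper_force: 1.9
```

Call:
{"fn": "carry_out", "kwargs": {"commands": [[-0.01,-0.04,0,0.1],[-0.02,-0.08,0,0.3],[-0.04,-0.12,0,0.5],[-0.05,-0.17,0,0.7],[-0.06,-0.22,0,0.9],[-0.08,-0.27,0,1.1],[-0.09,-0.32,0,1.3],[-0.1,-0.37,0,1.5],[-0.12,-0.42,0,1.7],[-0.12,-0.42,0,1.7]]}}

```text
t: 8.0
eef_pos: [0.4548, -0.2003, 0.0966]
ee_rot: [3.141, 0.001, -3.077]
force: [2.3, 6.2, -0.1]
width: 0.0005
gripper_force: 2.6
```

Run:
```python
from h import *
F=[]
for i in range(4):
    p=arm.grab_frame('top'); s=arm.get_state(); F.append(s['force'])
print(s['t'],s['eef_pos'],np.round(F,1),s['ee_rot'])
T,L=model(np.load('P.npy')); e=np.array(s['eef_pos'])
from scipy.optimize import minimize_scalar
im=cv2.resize(p['pixels'][160:280,360:460,::-1],None,fx=5,fy=5,interpolation=cv2.INTER_CUBIC)
cv2.imwrite('pics/t2.png',im)
for th in(.1,.15,.2,.25,.3,.32): print(th,np.round((np.array(L(.125,.028,.097,th))-e)[:2]/.05,2))
```

```text
8.2 [ 0.45479176 -0.20019898  0.09655934] [[ 0.2  5.7 -2.1]
 [ 1.2  5.4 -2.1]
 [ 1.2  5.3 -1.9]
 [ 0.9  6.  -1.6]] [ 3.14136436e+00  1.37257515e-03 -3.07665466e+00]
0.1 [0.04 0.24]
0.15 [0.01 0.12]
0.2 [-0.01 -0.01]
0.25 [-0.03 -0.14]
0.3 [-0.04 -0.26]
0.32 [-0.04 -0.31]
```

View pics/t2.png

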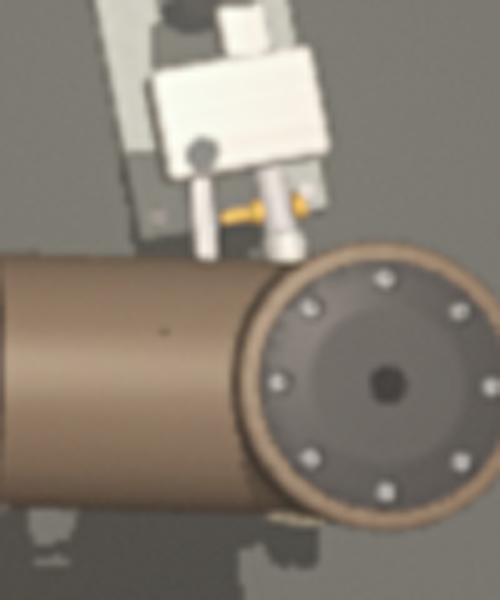

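Call:
{"fn": "carry_out", "kwargs": {"commands": [[0,-0.04,0,0.2],[-0.01,-0.07,0,0.3],[-0.02,-0.1,0,0.4],[-0.02,-0.13,0,0.5],[-0.03,-0.16,0,0.6],[-0.03,-0.19,0,0.7],[-0.03,-0.21,0,0.8],[-0.04,-0.23,0,0.9],[-0.04,-0.23,0,0.9],[-0.04,-0.23,0,0.9]]}}

```text
t: 9.45
eef_pos: [0.4535, -0.2115, 0.0967]
ee_rot: [-3.142, 0.003, -2.982]
force: [3.4, 6.7, -1.5]
width: 0.0005
gripper_force: 3.1
```

Call:
{"fn": "carry_out", "kwargs": {"commands": [[0,-0.02,0,0.1],[0,-0.03,0,0.1],[0,-0.04,0,0.1],[0,-0.05,0,0.1],[0,-0.05,0,0.1],[0,-0.05,0,0.1],[0,-0.05,0,0.1],[0,-0.05,0,0.1],[0,-0.05,0,0.1],[0,-0.05,0,0.1]]}}

```text
t: 10.7
eef_pos: [0.4537, -0.2139, 0.0967]
ee_rot: [3.142, 0.003, -2.972]
force: [2.9, 8.8, -2.5]
width: 0.0002
gripper_force: 3.3
```

Run:
```python
from h import *
F=[]
for i in range(4):
    p=arm.grab_frame('top'); s=arm.get_state(); F.append(s['force'])
print(s['t'],s['eef_pos'],np.round(F,1),s['gripper_force'])
cv2.imwrite('pics/t3.png',cv2.resize(p['pixels'][175:225,380:440,::-1],None,fx=10,fy=10,interpolation=cv2.INTER_CUBIC))
```

```text
10.9 [ 0.45362949 -0.21390833  0.09669124] [[ 2.1  8.4 -2.4]
 [ 3.3  7.2 -1.9]
 [ 3.3  6.9 -1.4]
 [ 2.3  7.5 -1.1]] 3.336418680846691
```

View pics/t3.png

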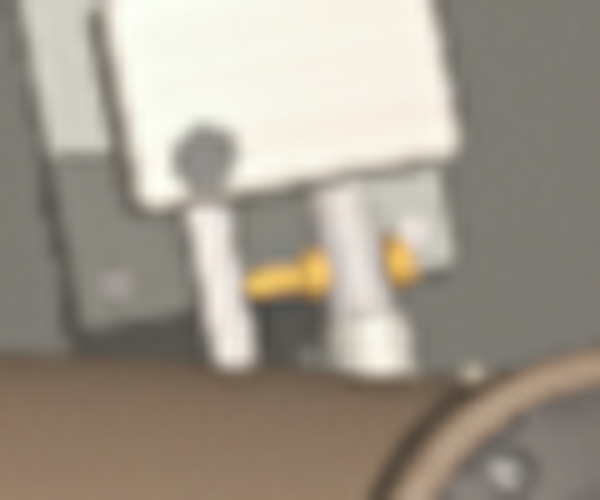

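Call:
{"fn": "carry_out", "kwargs": {"commands": [[0,-0.02,0,0],[0,-0.03,0,0],[0,-0.04,0,0],[0,-0.04,0,0],[0,-0.04,0,0],[0,-0.04,0,0],[0,-0.04,0,0],[0,-0.04,0,0],[0,-0.04,0,0],[0,-0.04,0,0]]}}

```text
t: 12.15
eef_pos: [0.4537, -0.2146, 0.0966]
ee_rot: [3.14, 0.003, -2.972]
force: [3.1, 17.6, 0.8]
width: 0.0001
gripper_force: 8.5
```

Call:
{"fn": "carry_out", "kwargs": {"commands": [[0,0,0,0],[0,0,0,0],[0,0,0,0],[0,0,0,0],[0,0,0,0],[0,0,0,0],[0,0,0,0],[0,0,0,0],[0,0,0,0],[0,0,0,0]]}}

```text
t: 13.4
eef_pos: [0.4537, -0.2146, 0.0966]
ee_rot: [3.14, 0.003, -2.972]
force: [2.7, 18.2, 0.3]
width: 0.0005
gripper_force: 8.5
```

Call:
{"fn": "carry_out", "kwargs": {"commands": [[0,0.03,0,-0.1],[0,0.06,0,-0.2],[0,0.1,0,-0.3],[0.01,0.14,0,-0.4],[0.01,0.18,0,-0.5],[0.02,0.22,0,-0.7],[0.02,0.26,0,-0.9],[0.03,0.3,0,-1.1],[0.04,0.34,0,-1.3],[0.05,0.38,0,-1.5]]}}

```text
t: 14.65
eef_pos: [0.4555, -0.1971, 0.0967]
ee_rot: [3.141, 0.002, -3.13]
force: [0.6, 5.4, -0.4]
width: 0.0006
gripper_force: 2.6
```

Call:
{"fn": "carry_out", "kwargs": {"commands": [[0.01,0.04,0,-0.1],[0.02,0.08,0,-0.3],[0.03,0.12,0,-0.5],[0.05,0.16,0,-0.7],[0.06,0.2,0,-0.9],[0.07,0.24,0,-1.0],[0.08,0.28,0,-1.1],[0.09,0.31,0,-1.2],[0.1,0.34,0,-1.3],[0.11,0.37,0,-1.4]]}}

```text
t: 15.9
eef_pos: [0.4598, -0.1789, 0.0965]
ee_rot: [-3.141, -0.0, 3.006]
force: [-2.0, 3.9, 1.3]
width: 0.0005
gripper_force: 1.8
```

Almost at rest; ease off slowly, then back away and rise.

Call:
{"fn": "carry_out", "kwargs": {"commands": [[0,0.03,0,0],[0,0.06,0,0],[0.01,0.09,0,0],[0.01,0.12,0,0],[0.02,0.16,0,0],[0.03,0.22,0,0],[0.04,0.3,0,0],[0.06,0.42,0,0],[0.08,0.55,0,0],[0.1,0.65,0,0]]}}

```text
t: 17.15
eef_pos: [0.4652, -0.1459, 0.0966]
ee_rot: [3.142, 0.0, 3.007]
force: [0.9, 0.2, 0.2]
width: 0.0003
gripper_force: 0.0
```

Call:
{"fn": "carry_out", "kwargs": {"commands": [[0,0,0.2,0],[0,0,0.6,0],[0,0,1.1,0],[0,0,1.6,0],[0,0,2.0,0],[0,0,2.3,0],[0,0,2.5,0],[0,0,2.6,0],[0,0,2.6,0],[0,0,2.6,0]]}}

```text
t: 18.4
eef_pos: [0.4647, -0.1464, 0.2259]
ee_rot: [-3.141, -0.001, 3.007]
force: [0.2, -0.1, -0.3]
width: 0.0006
gripper_force: 0.0
```

Run:
```python
from h import *
p=arm.grab_frame('scene');cv2.imwrite('pics/s3.png',cv2.resize(p['pixels'][100:260,170:370,::-1],None,fx=3.5,fy=3.5,interpolation=cv2.INTER_CUBIC))
s=arm.get_state(); print(s['t'],s['eef_pos'],s['force'])
```

```text
18.45 [ 0.46473882 -0.14642164  0.22593875] [-0.24024621  0.05575857 -0.62393626]
```

View pics/s3.png

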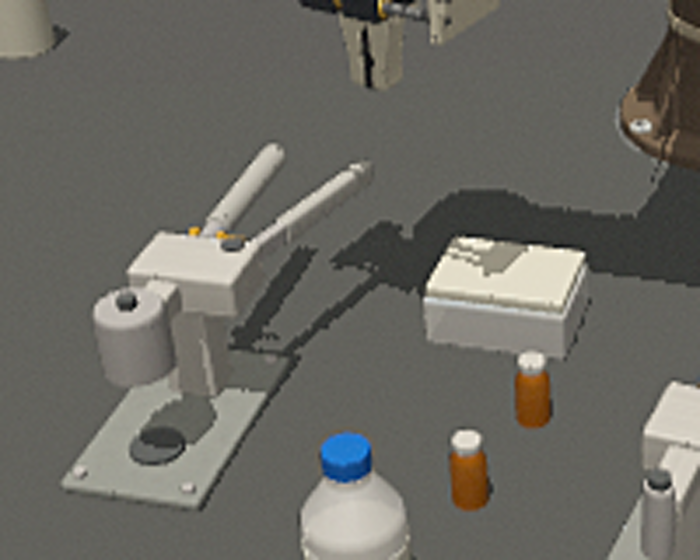

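The lever is splayed out at rest again, with its tip near (365,170). The fingers are clear above it, and the vials, bottle and tip box look unmoved.

```bash
python3 -c "
from station import arm
print(arm.job_done())"
```

```text
the job is handed in; nothing more can be done
None
```

I pressed the wide crimper's lever to its stop, held it there for over a second at about 18 N, eased it back to rest and moved the arm clear; the job is handed in, but no verdict came back.

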